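# Nip up the vice's hold-down clamp with a T-handle hex key

## Robot

A 7-joint arm with a two-finger parallel gripper is mounted at the origin on the work surface. World frame = base frame: x ahead of the robot, y to its left, z up, the work surface at z = 0. Lengths are in m, angles in degrees, forces in N, time in s.
With the tool pointing down it reaches from about 0.425 to 0.875 m from the base axis. Payload 8.4 kg.
Tool frame: the origin (TCP) lies midway between the tips of the shut fingers; the grasp point (between the pads) lies 19 mm behind it; z points along the fingers, y is the line along which they close (so a half turn about z gives the same grasp; the last joint's range is limited). The gripper opens to 87 mm and grips with 3 to 60 N. Pads are 19 mm wide; open, the fingers measure 117 mm over their backs; the gripper's body (75 mm by 190 mm) begins 51 mm behind the grasp point.
Start: joints at [66.108, 19.091, 2.286, 83.961, -0.768, 76.965, -3.352], TCP at [0.203, -0.617, 0.223] pointing down, gripper open.
Joint ranges: [-147.57, 147.57], [-21.85, 119.76], [-74.77, 79.35], [14.55, 137.4], [-85.83, 265.84], [4.83, 119.75], [-152.11, 152.11]. Speed limits (degrees/s): [127.2, 127.2, 159.86, 159.86, 180, 180, 180].

## Interface

Orientations are given as a 3x3 rotation matrix whose columns are the frame's x, y, z axes.
In Python, from workcell import arm, imaging, job gives the robot as it stands.
- The arm moves only by the tool step_arm, never from a script. Its argument "increments" is a list of rows, each an object of numbers: "dx", "dy", "dz": the shift along the tool's x, y, z in m; "yaw": the turn about the tool's z in rad; "claw": the closure, from -1 (fully open) to 1 (shut), so that 0 is half open. A call has 1 to 10 rows; each row shifts and turns the commanded pose from where the row before left it, along the tool's axes as they then stand; what a row does not reach is not made up. A row lasts 1/8 s, in which the tool goes at most 62.5 mm and 10.7 degrees, less where a joint would pass 70% of its speed; a pose out of reach is approached as far as the arm can. A call with a gripper value outside its range is refused whole. The fingers move at their own pace and stop on an object; the grip force is fixed at half the most. Time passes only in rows, so rows that do not move let the fingers close. It gives the time, the measured TCP pose, the force, the opening and the grip force at its end, in the units of the state.
- arm.sense(): the state, without advancing time (a new reading comes with each control period).
- imaging.snapshot(name): name is "side" or "top"; returns a dict with "pixels" (400x640x3 uint8, red, green, blue), "depth" (400x640 float32, m along the optical axis (not along the pixel's ray), 0 where there is no reading), "fx", "fy", "cx", "cy" (pixels), "rvec" (rotation vector, rad) and "tvec" (3), from world to camera coordinates, as OpenCV has them. Camera axes: x right, y down, z forward; pixel columns grow to the right and rows downward; lengths in m; the calibration is good to about 2 mm. A picture is of the moment at which its call begins.
- job.close_job(): hands the job in; it is judged then, once.
The state is a dict: "time": time; "joint_pos": joint angles; "joint_vel": joint speeds; "effort": joint torques, N m; "tool_pos": TCP position; "tool_rot": TCP orientation; "contact_force": force on the tool from outside, world axes, zero at the start; "ft_torque": the same for the moment, N m; "grip_width": finger opening in m; "grasp_force": force on a finger pad.
Only numpy, scipy, OpenCV 4.12 (cv2) and the standard library are available. Lean on these libraries where they do the work, as an engineer would, in place of code of your own. Each camera call takes 0.05 s, during which the arm holds its last target. There are 200 camera calls.

## Task

The blue toe clamp that holds the vice on its slotted table has been left loose. Take the red T-handle hex key from the wooden block, fit it into the socket screw deep in the clamp's bore, bearing down only lightly and turning it until it drops right in, and tighten the screw clockwise until it just comes up firm, without forcing it. Then stand the key back in the hole it came from and leave everything else as it is.

Things in the scene. Friction and masses are not known exactly. Their poses are not given: they have to be found in the camera images.
- key: Red T-handle hex key, 17 mm across flats. Origin at its tip centre; z up the 120 mm steel shank; red grip 110 mm long along x, 22 mm thick in y, from 120 to 152 mm above the tip. 0.4-0.63 kg. Like keys with yellow (14 mm) and blue (12 mm) grips, just as tall, stand beside it in the block.
- key_tip (a point): Centre of the flat end of the red key's shank; same axes as the key.
- key_grip (a point): Middle of the red key's grip, 138 mm above the tip on the shank's axis: where to take hold, fingers closing along the key's y.
- rack: Fixed wooden block 90 x 235 x 65 mm, origin at the centre of its underside. Three upright holes 26 mm across with a 3 mm chamfer, in its middle line at y = -75, 0 and +75 mm, one key in each (which is where varies); hole floors 10 mm above the underside. A standing key's grip is 130 to 162 mm up.
- key_yellow: Key with the yellow grip (100 mm), standing in its hole of the block; not needed. Origin at its tip.
- key_blue: Key with the blue grip (90 mm), standing in its hole of the block; not needed. Origin at its tip.
- fixture: Fixed slotted iron table 220 x 260 x 30 mm, origin at the centre of its underside, z up. On it a steel vice, up to 112 mm high over the origin, held on the near (-x) side by a stud, nut and strap and on the far (+x) side by the blue toe clamp, 52 x 60 mm, top 84 mm over the origin.
- bore (a point): Centre of the mouth of the 33 mm upright bore in the blue clamp's top; z up. Down in it: the screw's head with a lead-in from 24 mm wide at 19 mm depth to 20 mm wide at 23 mm, where a shelf with the hex socket (17.8 mm across flats) begins; its floor is 32 mm below the bore's mouth. A key not lined up rests or binds 23 to 28 mm down.
- screw (a joint): Turn of the clamp's cap screw, rad, growing clockwise seen from above. Found between 0 and 0.35, it turns against 0.12 N m; at 0.9 the clamp is firm and it stops dead: 0.25 to 0.3 N m is enough. It stays where left. It does not tell how the flats lie: that angle is random and not measured.
- solder: Reel of solder, 60 mm wide, 38 mm high, lying about.
- tape: Green roll of tape, 70 mm wide, 19 mm high.
- flux: Small white bottle with a red cap, 34 mm wide, 75 mm high.
- caliper: Steel caliper with a black slide, 200 mm long, lying flat.
- cutters: Side cutters with orange handles, about 150 mm long, lying flat.

How it is judged:
By the outcome, as a careful person would: the job done as asked, in the order asked, and still so for the second after the job is handed in, with the robot touching nothing.
It also fails if it takes over 72 s, if anything falls off the work surface, if the arm or the gripper's body presses on something with over 40 N, if the wrist force passes 120 N, or if a joint passes its speed limit or range.

## Working session

There is one attempt and no reset: what is moved stays moved. The work goes in short steps, Python scripts to look and compute and a tool call to move; the robot and the scene stay as the last step left them, time stands still between calls to the robot, and variables do not carry over. Pictures are saved under pics/ and viewed, at most 10 in all, crops included, and the job is handed in when it is done.

Besides the shell and the picture viewer there is one more tool, called after "Request:" by a JSON object that holds its "fn" and its "kwargs", one argument or row to a line. step_arm: Moves the arm, as the interface text tells. Its arguments: {"type":"object","properties":{"increments":{"type":"array","items":{"type":"object","properties":{"dx":{"type":"number"},"dy":{"type":"number"},"dz":{"type":"number"},"yaw":{"type":"number"},"claw":{"type":"number"}}}}},"required":["increments"]}

```bash
mkdir -p pics
cat > h.py <<'E'
import numpy as np, cv2
from workcell import arm, imaging, job
def snap(n,f=None):
    s=imaging.snapshot(n)
    if f: cv2.imwrite('pics/'+f,cv2.cvtColor(s['pixels'],cv2.COLOR_RGB2BGR))
    R=cv2.Rodrigues(np.array(s['rvec'],float))[0]; t=np.array(s['tvec'],float).ravel()
    v,u=np.mgrid[0:400,0:640]; d=s['depth']
    P=np.stack([(u-s['cx'])/s['fx']*d,(v-s['cy'])/s['fy']*d,d],-1)
    W=(P-t)@R
    W[d==0]=np.nan
    return s,W
E
python3 - <<'E'
from h import *
np.set_printoptions(precision=4,suppress=True)
for n in('top','side'):
    s,W=snap(n,n+'1.png'); np.savez(n+'1.npz',W=W,px=s['pixels'])
    R=cv2.Rodrigues(np.array(s['rvec'],float))[0]; print(n,-R.T@np.ravel(s['tvec']),s['fx'],R[2])
st=arm.sense();print(st['time'],st['tool_pos'],st['tool_rot'],st['contact_force'],st['grip_width'])
E
```

```text
top [0.4322 0.0854 1.3001] 448.0734919708482 [ 0.074   0.0002 -0.9973]
side [0.0534 0.8296 0.7185] 477.2979838077823 [ 0.4253 -0.7139 -0.5562]
0.1 [ 0.2029 -0.6171  0.2217] [[ 0.9499  0.3124 -0.0005]
 [ 0.3124 -0.9499  0.0014]
 [-0.0001 -0.0015 -1.    ]] [ 0.153  -0.2226  0.4202] 0.08725463497840066
```

View pics/top1.png

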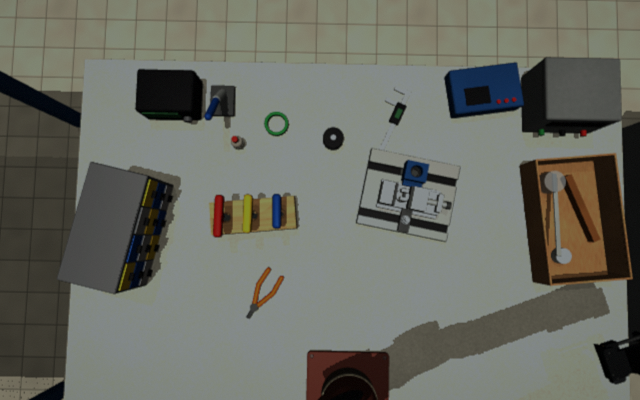

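View pics/side1.png

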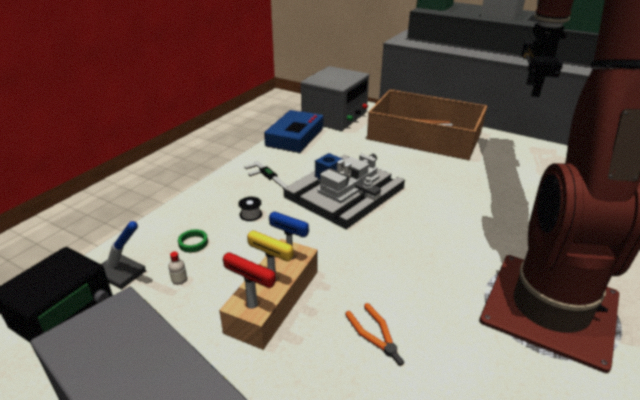

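The top view shows the red key at (219,215) as the leftmost of the three in the block, and the blue clamp at (416,173) on the table. The side view shows the same, with the red key nearest the camera at (249,268). Next I'll measure them.

Run:
```python
from h import *
np.set_printoptions(precision=4,suppress=True)
for n in('top','side'):
    z=np.load(n+'1.npz');W=z['W'];p=z['px'].astype(int);r,g,b=p[...,0],p[...,1],p[...,2]
    Z=W[...,2]; inr=(W[...,0]>.3)&(W[...,0]<.8)&(np.abs(W[...,1])<.6)
    for nm,m in dict(red=(r>2*g)&(r>2*b)&(r>60),yel=(r>1.5*b)&(g>2.2*b)&(r>60),blue=(b>1.6*r)&(b>1.3*g)&(b>40)).items():
        for lab,mm in (('grip',m&inr&(Z>.115)&(W[...,1]>.1)),('clamp',m&inr&(Z>.06)&(Z<.1)&(W[...,1]<.1))):
            if mm.sum()<15: continue
            q=W[mm]; 
            c,(w,h),a=cv2.minAreaRect(q[:,:2].astype(np.float32))
            v=np.linalg.svd(q[:,:2]-q[:,:2].mean(0),full_matrices=False)[2][0]
            print(n,nm,lab,mm.sum(),'rect',np.round(c,4),round(w,4),round(h,4),round(a,1),'mean',q.mean(0),'dir',np.degrees(np.arctan2(v[1],v[0])),'z',np.percentile(q[:,2],[2,50,98]))
    if n=='top':
        m=inr&(Z>.055)&(Z<.075)&(W[...,1]>.1)&(r>b*1.3)
        q=W[m]; print('rack',cv2.minAreaRect(q[:,:2].astype(np.float32)),np.median(q[:,2]))
        m=inr&(Z>.018)&(Z<.14)&(W[...,1]<.05)&(W[...,1]>-.25)&(W[...,0]>.36)
        q=W[m]; print('fix',cv2.minAreaRect(q[:,:2].astype(np.float32)),np.percentile(q[:,2],[5,50,99]))
    im=cv2.cvtColor(z['px'],cv2.COLOR_RGB2BGR)
    x,y,w,h=(350,140,120,110) if n=='top' else (280,140,130,90)
    a=cv2.resize(im[y:y+h,x:x+w],(400,int(400*h/w)),interpolation=cv2.INTER_CUBIC)
    x,y,w,h=(200,180,110,100) if n=='top' else (210,200,120,150)
    b=cv2.resize(im[y:y+h,x:x+w],(400,int(400*h/w)),interpolation=cv2.INTER_CUBIC)
    H=500;o=np.zeros((H,800,3),np.uint8);o[:min(H,a.shape[0]),:400]=a[:H];o[:min(H,b.shape[0]),400:]=b[:H]
    cv2.imwrite('pics/c_%s.png'%n,o)
```

```text
top red grip 315 rect [0.4822 0.3473] 0.0205 0.1048 88.8 mean [0.4818 0.3463 0.161 ] dir 179.00879058266486 z [0.1558 0.1612 0.1658]
top yel grip 460 rect [0.4177 0.4137] 0.2909 0.2742 82.5 mean [0.4735 0.3619 0.1667] dir -74.79155710626841 z [0.1277 0.162  0.1925]
top blue grip 451 rect [0.5632 0.4379] 0.3831 0.4403 21.7 mean [0.5442 0.3077 0.1621] dir -95.75553157217313 z [0.1215 0.1613 0.1914]
top blue clamp 341 rect [ 0.7023 -0.2358] 0.0719 0.2924 54.0 mean [ 0.6165 -0.1744  0.0814] dir -52.156737090885265 z [0.0606 0.0832 0.0886]
rack ((0.6002808809280396, 0.3968576192855835), (0.3920660614967346, 0.43292880058288574), 13.277697563171387) 0.06502414348752544
fix ((0.5891340970993042, -0.10051190853118896), (0.3489886522293091, 0.25516340136528015), 79.45637512207031) [0.0221 0.0353 0.1068]
side red grip 762 rect [0.4817 0.3486] 0.0223 0.1047 89.8 mean [0.4752 0.3525 0.1566] dir -179.53811201786635 z [0.1401 0.1595 0.1643]
side yel grip 681 rect [0.4774 0.2916] 0.0846 0.1026 34.5 mean [0.484  0.279  0.1547] dir -179.03086072113598 z [0.1389 0.1569 0.1639]
side blue grip 689 rect [0.6268 0.2861] 0.3836 0.0532 33.2 mean [0.5643 0.254  0.1541] dir 34.5422359519598 z [0.1204 0.1574 0.1736]
side blue clamp 239 rect [ 0.621  -0.1742] 0.0626 0.0539 85.8 mean [ 0.6215 -0.1701  0.0806] dir 97.82630025406024 z [0.0643 0.0835 0.0875]
```

View pics/c_top.png

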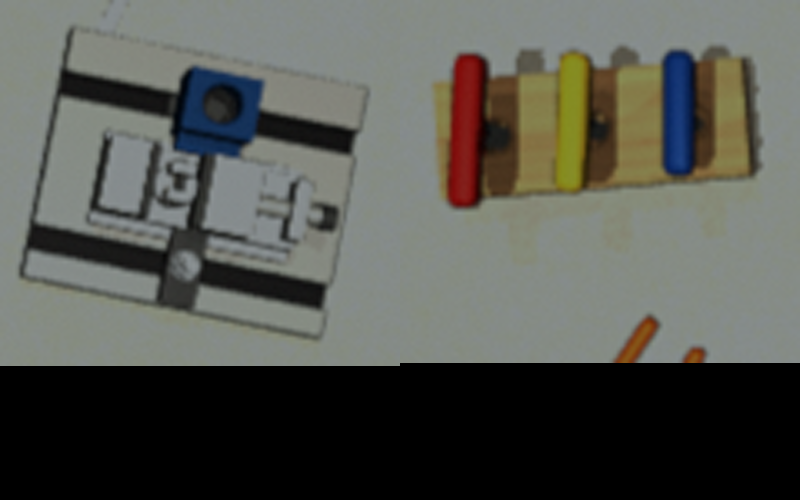

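The crop shows the bore as a dark disc at crop (222,103), about pixel (416.6,171), and the red grip lying nearly along world x. Next I'll refine the bore, the block's angle and the clearances around them.

Run:
```python
from h import *
np.set_printoptions(precision=4,suppress=True,linewidth=200)
z=np.load('top1.npz');W=z['W'];p=z['px'].astype(int)
print((W[162:184,404:432,2]*1000).round())
print(p[162:184,404:432].sum(-1))
s,W2=snap('top'); 
R=cv2.Rodrigues(np.array(s['rvec'],float))[0]; C=-R.T@np.ravel(s['tvec'])
def ray(u,v,zz):
    d=R.T@np.array([(u-s['cx'])/s['fx'],(v-s['cy'])/s['fy'],1.]); return C+d*(zz-C[2])/d[2]
print('bore est',ray(416.6,170.9,.084))
# rack top edges: crop corners -> px
k=110/400
for c in [(434,80),(748,58),(757,178),(445,203)]:print('rack corner',ray(200+(c[0]-400)*k,180+c[1]*k,.065))
k=.3
for c in [(70,27),(368,88),(322,338),(22,276)]:print('table corner',ray(350+c[0]*k,140+c[1]*k,.03))
for c in [(194,68),(263,80),(246,138),(176,122)]:print('clamp',ray(350+c[0]*k,140+c[1]*k,.084))
```

```text
[[31. 30. 64. 81. 84. 81. 84. 81. 84. 83. 83. 82. 83. 81. 82. 80. 36. 31. 30. 29. 28. 26. 29. 32. 29. 30. 30. 35.]
 [31. 51. 66. 83. 82. 84. 85. 83. 81. 83. 81. 82. 83. 86. 83. 85. 84. 83. 86. 84. 28. 28. 28. 27. 29. 25. 30. 31.]
 [30. 48. 67. 82. 84. 80. 86. 84. 79. 87. 89. 81. 85. 85. 84. 83. 88. 82. 87. 81. 78. 85. 86. 84. 84. 33. 30. 26.]
 [38. 54. 76. 82. 82. 86. 84. 86. 84. 83. 86. 82. 86. 80. 82. 84. 85. 84. 87. 84. 83. 85. 88. 84. 84. 78. 33. 28.]
 [44. 58. 77. 86. 85. 81. 88. 84. 83. 81. 75. 71. 72. 73. 79. 81. 80. 86. 86. 82. 84. 80. 83. 85. 86. 29. 29. 34.]
 [45. 60. 83. 86. 83. 88. 85. 83. 82. 53. 60. 65. 62. 63. 64. 73. 81. 78. 83. 85. 87. 83. 82. 84. 84. 23. 33. 28.]
 [46. 61. 83. 85. 85. 85. 81. 86. 38. 61. 67. 56. 63. 69. 55. 59. 73. 79. 86. 84. 82. 82. 85. 80. 80. 34. 32. 28.]
 [53. 67. 87. 86. 85. 83. 85. 65. 60. 62. 57. 57. 60. 61. 64. 66. 64. 69. 78. 83. 87. 83. 89. 85. 85. 29. 32. 28.]
 [57. 74. 88. 85. 85. 85. 86. 61. 61. 51. 53. 51. 54. 59. 60. 60. 65. 66. 78. 82. 83. 78. 84. 79. 83. 31. 24. 30.]
 [56. 78. 82. 79. 79. 82. 88. 63. 50. 50. 51. 53. 50. 55. 59. 62.
[... 3720 characters left out ...]
4 222 189]
 [157 151 150 141 147 140 144 141 142 136 113  97  94  89  84  67  55  46  57  84 136 255 371 398 398 389 364 337]
 [162 162 158 149 155 148 147 145 146 142 140 139 136 139 130 115 100  84  91 165 254 332 397 403 399 400 400 395]]
bore est [ 0.619  -0.1762  0.084 ]
rack corner [0.5231 0.3921 0.065 ]
rack corner [0.5449 0.1539 0.065 ]
rack corner [0.4539 0.1448 0.065 ]
rack corner [0.4301 0.3801 0.065 ]
table corner [ 0.6905 -0.0567  0.03  ]
table corner [ 0.643  -0.3131  0.03  ]
table corner [ 0.4282 -0.2737  0.03  ]
table corner [ 0.4754 -0.0186  0.03  ]
clamp [ 0.6476 -0.1531  0.084 ]
clamp [ 0.6388 -0.2098  0.084 ]
clamp [ 0.5905 -0.1961  0.084 ]
clamp [ 0.6025 -0.1386  0.084 ]
```

Request:
{"fn": "step_arm", "kwargs": {
  "increments": [
    {"dx": 0.051,"dy": -0.027,"dz": -0.006,"claw": -0.15},
    {"dx": 0.051,"dy": -0.027,"dz": -0.006,"claw": -0.15},
    {"dx": 0.051,"dy": -0.027,"dz": -0.006,"claw": -0.15},
    {"dx": 0.051,"dy": -0.027,"dz": -0.006,"claw": -0.15},
    {"dx": 0.051,"dy": -0.027,"dz": -0.006,"claw": -0.15},
    {"dx": 0.051,"dy": -0.027,"dz": -0.006,"claw": -0.15},
    {"dx": 0.051,"dy": -0.027,"dz": -0.006,"claw": -0.15},
    {"dx": 0.051,"dy": -0.027,"dz": -0.006,"claw": -0.15},
    {"dx": 0.051,"dy": -0.027,"dz": -0.006,"claw": -0.15},
    {"dx": 0.051,"dy": -0.027,"dz": -0.006,"claw": -0.15}
  ]
}}

```text
schema error: expected keys dx, dy, dz, yaw, claw
```

```bash
cat >> h.py <<'E'
def plan(xyz,th,n=None):
    """rows (tool increments) from measured pose to world xyz, tool-x heading th deg"""
    st=arm.sense(); p=np.array(st['tool_pos']); R=np.array(st['tool_rot'])
    t0=np.degrees(np.arctan2(R[1,0],R[0,0])); d=np.array(xyz)-p; dth=(th-t0+180)%360-180
    print('t',round(st['time'],2),'pos',p.round(4),'th',round(t0,2),'tilt z',R[:,2].round(4),'F',np.round(st['contact_force'],1),'M',np.round(st['ft_torque'],2),'w',round(st['grip_width'],4),'j7',np.round(st['joint_pos'],0)[-1],'dth',round(dth,1))
    n=n or int(max(np.ceil(np.linalg.norm(d)/.058),np.ceil(abs(dth)/10.2),1))
    print(n,'rows, yaw each',round(-np.radians(dth)/n,4))
    for i in range(n):
        a=np.radians(t0+dth*i/n);c,s=np.cos(a),np.sin(a);w=d/n
        print('  dx %.4f dy %.4f dz %.4f'%(c*w[0]+s*w[1],s*w[0]-c*w[1],-w[2]))
        if abs(dth)<.1: break
E
python3 -c "
from h import *
plan([.482,.347,.25],180.001)"
```

```text
t 0.15 pos [ 0.203  -0.6171  0.2219] th 18.21 tilt z [-4.0e-04  1.2e-03 -1.0e+00] F [ 1.   0.3 -1. ] M [-0.03  0.01  0.01] w 0.0871 j7 -3.0 dth 161.8
18 rows, yaw each -0.1569
  dx 0.0315 dy -0.0460 dz -0.0016
  dx 0.0383 dy -0.0406 dz -0.0016
  dx 0.0441 dy -0.0341 dz -0.0016
  dx 0.0489 dy -0.0268 dz -0.0016
  dx 0.0525 dy -0.0188 dz -0.0016
  dx 0.0548 dy -0.0104 dz -0.0016
  dx 0.0557 dy -0.0017 dz -0.0016
  dx 0.0553 dy 0.0071 dz -0.0016
  dx 0.0535 dy 0.0156 dz -0.0016
  dx 0.0504 dy 0.0238 dz -0.0016
  dx 0.0461 dy 0.0314 dz -0.0016
  dx 0.0406 dy 0.0382 dz -0.0016
  dx 0.0342 dy 0.0441 dz -0.0016
  dx 0.0269 dy 0.0489 dz -0.0016
  dx 0.0189 dy 0.0525 dz -0.0016
  dx 0.0105 dy 0.0548 dz -0.0016
  dx 0.0018 dy 0.0557 dz -0.0016
  dx -0.0069 dy 0.0553 dz -0.0016
```

Request:
{"fn": "step_arm", "kwargs": {
  "increments": [
    {"dx": 0.051,"dy": -0.027,"dz": -0.006,"yaw": 0,"claw": -0.15},
    {"dx": 0.051,"dy": -0.027,"dz": -0.006,"yaw": 0,"claw": -0.15},
    {"dx": 0.051,"dy": -0.027,"dz": -0.006,"yaw": 0,"claw": -0.15},
    {"dx": 0.051,"dy": -0.027,"dz": -0.006,"yaw": 0,"claw": -0.15},
    {"dx": 0.051,"dy": -0.027,"dz": -0.006,"yaw": 0,"claw": -0.15},
    {"dx": 0.051,"dy": -0.027,"dz": -0.006,"yaw": 0,"claw": -0.15},
    {"dx": 0.051,"dy": -0.027,"dz": -0.006,"yaw": 0,"claw": -0.15},
    {"dx": 0.051,"dy": -0.027,"dz": -0.006,"yaw": 0,"claw": -0.15},
    {"dx": 0.051,"dy": -0.027,"dz": -0.006,"yaw": 0,"claw": -0.15},
    {"dx": 0.051,"dy": -0.027,"dz": -0.006,"yaw": 0,"claw": -0.15}
  ]
}}

```text
time: 1.4
tool_pos: [0.6041, -0.2003, 0.2826]
tool_rot: [[0.95, 0.312, -0.0], [0.312, -0.95, -0.0], [-0.0, -0.0, -1.0]]
contact_force: [0.5, -0.2, 0.9]
grip_width: 0.05
grasp_force: 0.0
```

```bash
python3 -c "
from h import *
plan([.482,.347,.25],180.001)"
```

```text
t 1.4 pos [ 0.6041 -0.2003  0.2826] th 18.18 tilt z [-2.e-04 -0.e+00 -1.e+00] F [ 0.5 -0.2  0.9] M [-0.06 -0.05 -0.04] w 0.05 j7 -61.0 dth 161.8
16 rows, yaw each -0.1765
  dx 0.0034 dy -0.0349 dz 0.0020
  dx 0.0095 dy -0.0337 dz 0.0020
  dx 0.0153 dy -0.0315 dz 0.0020
  dx 0.0206 dy -0.0284 dz 0.0020
  dx 0.0252 dy -0.0243 dz 0.0020
  dx 0.0291 dy -0.0195 dz 0.0020
  dx 0.0321 dy -0.0141 dz 0.0020
  dx 0.0341 dy -0.0082 dz 0.0020
  dx 0.0350 dy -0.0021 dz 0.0020
  dx 0.0348 dy 0.0040 dz 0.0020
  dx 0.0336 dy 0.0101 dz 0.0020
  dx 0.0313 dy 0.0158 dz 0.0020
  dx 0.0280 dy 0.0211 dz 0.0020
  dx 0.0239 dy 0.0257 dz 0.0020
  dx 0.0190 dy 0.0295 dz 0.0020
  dx 0.0135 dy 0.0323 dz 0.0020
```

Request:
{"fn": "step_arm", "kwargs": {
  "increments": [
    {"dx": 0.003,"dy": -0.035,"dz": 0.002,"yaw": -0.1765,"claw": -0.15},
    {"dx": 0.009,"dy": -0.034,"dz": 0.002,"yaw": -0.1765,"claw": -0.15},
    {"dx": 0.015,"dy": -0.032,"dz": 0.002,"yaw": -0.1765,"claw": -0.15},
    {"dx": 0.021,"dy": -0.028,"dz": 0.002,"yaw": -0.1765,"claw": -0.15},
    {"dx": 0.025,"dy": -0.024,"dz": 0.002,"yaw": -0.1765,"claw": -0.15},
    {"dx": 0.029,"dy": -0.02,"dz": 0.002,"yaw": -0.1765,"claw": -0.15},
    {"dx": 0.032,"dy": -0.014,"dz": 0.002,"yaw": -0.1765,"claw": -0.15},
    {"dx": 0.034,"dy": -0.008,"dz": 0.002,"yaw": -0.1765,"claw": -0.15},
    {"dx": 0.035,"dy": -0.002,"dz": 0.002,"yaw": -0.1765,"claw": -0.15},
    {"dx": 0.035,"dy": 0.004,"dz": 0.002,"yaw": -0.1765,"claw": -0.15}
  ]
}}

```text
time: 2.65
tool_pos: [0.5253, 0.1414, 0.2624]
tool_rot: [[-0.495, 0.869, -0.0], [0.869, 0.495, -0.0], [-0.0, -0.0, -1.0]]
contact_force: [0.0, 0.1, -0.7]
grip_width: 0.0502
grasp_force: 0.0
```

Request:
{"fn": "step_arm", "kwargs": {
  "increments": [
    {"dx": 0.034,"dy": 0.01,"dz": 0.002,"yaw": -0.1765,"claw": -0.15},
    {"dx": 0.031,"dy": 0.016,"dz": 0.002,"yaw": -0.1765,"claw": -0.15},
    {"dx": 0.028,"dy": 0.021,"dz": 0.002,"yaw": -0.1765,"claw": -0.15},
    {"dx": 0.024,"dy": 0.026,"dz": 0.002,"yaw": -0.1765,"claw": -0.15},
    {"dx": 0.019,"dy": 0.03,"dz": 0.002,"yaw": -0.1765,"claw": -0.15},
    {"dx": 0.013,"dy": 0.032,"dz": 0.002,"yaw": -0.1765,"claw": -0.15}
  ]
}}

```text
time: 3.4
tool_pos: [0.4803, 0.3472, 0.2504]
tool_rot: [[-1.0, -0.006, -0.0], [-0.006, 1.0, -0.0], [0.0, -0.0, -1.0]]
contact_force: [0.0, 0.8, -0.3]
grip_width: 0.0501
grasp_force: 0.0
```

Run:
```python
from h import *
plan([.482,.347,.129],180)
for n in ('top','side'):
    s,W=snap(n,n+'2.png')
    p=s['pixels'].astype(int);r,g,b=p[...,0],p[...,1],p[...,2]
    q=W[(r>2*g)&(r>2*b)&(r>60)&(W[...,2]>.115)&(W[...,2]<.17)&(np.abs(W[...,1]-.35)<.06)]
    print(n,len(q),cv2.minAreaRect(q[:,:2].astype(np.float32)))
```

```text
t 3.4 pos [0.4803 0.3472 0.2504] th -179.67 tilt z [-2.e-04 -2.e-04 -1.e+00] F [ 0.   0.8 -0.3] M [ 0.09 -0.2   0.04] w 0.0501 j7 39.0 dth -0.3
3 rows, yaw each 0.0019
  dx -0.0006 dy -0.0001 dz 0.0405
  dx -0.0006 dy -0.0001 dz 0.0405
  dx -0.0006 dy -0.0001 dz 0.0405
top 4 ((0.5334451794624329, 0.3475838899612427), (0.0057428088039159775, 0.0024247076362371445), 88.63450622558594)
side 804 ((0.4816739857196808, 0.3486456573009491), (0.021752910688519478, 0.10562437027692795), 89.3935775756836)
```

View pics/side2.png

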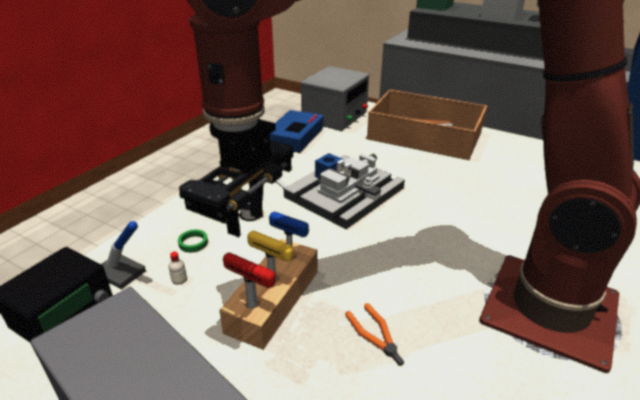

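The side view shows the open gripper straddling the line over the red grip at (249,268), well clear of the grey box and the yellow key. I'll descend and grip.

Request:
{"fn": "step_arm", "kwargs": {
  "increments": [
    {"dx": -0.002,"dy": 0,"dz": 0.04,"yaw": 0,"claw": -0.15},
    {"dx": 0,"dy": 0,"dz": 0.04,"yaw": 0,"claw": -0.15},
    {"dx": 0,"dy": 0,"dz": 0.03,"yaw": 0,"claw": -0.15},
    {"dx": 0,"dy": 0,"dz": 0.011,"yaw": 0,"claw": -0.15}
  ]
}}

```text
time: 4.0
tool_pos: [0.4823, 0.3447, 0.1278]
tool_rot: [[-1.0, 0.002, -0.002], [0.002, 1.0, -0.002], [0.002, -0.002, -1.0]]
contact_force: [-0.9, -0.6, 0.9]
grip_width: 0.05
grasp_force: 0.0
```

Request:
{"fn": "step_arm", "kwargs": {
  "increments": [
    {"dx": 0,"dy": 0,"dz": 0,"yaw": 0,"claw": 0.4},
    {"dx": 0,"dy": 0,"dz": 0,"yaw": 0,"claw": 0.6},
    {"dx": 0,"dy": 0,"dz": 0,"yaw": 0,"claw": 1},
    {"dx": 0,"dy": 0,"dz": 0,"yaw": 0,"claw": 1},
    {"dx": 0,"dy": 0,"dz": 0,"yaw": 0,"claw": 1},
    {"dx": 0,"dy": 0,"dz": 0,"yaw": 0,"claw": 1}
  ]
}}

```text
time: 4.75
tool_pos: [0.483, 0.3469, 0.1304]
tool_rot: [[-1.0, -0.0, 0.001], [-0.0, 1.0, 0.001], [-0.001, 0.001, -1.0]]
contact_force: [0.0, 1.1, 5.8]
grip_width: 0.0217
grasp_force: 29.9
```

Request:
{"fn": "step_arm", "kwargs": {
  "increments": [
    {"dx": 0,"dy": 0,"dz": -0.02,"yaw": 0,"claw": 1},
    {"dx": 0,"dy": 0,"dz": -0.03,"yaw": 0,"claw": 1},
    {"dx": 0,"dy": 0,"dz": -0.03,"yaw": 0,"claw": 1},
    {"dx": 0,"dy": 0,"dz": -0.03,"yaw": 0,"claw": 1},
    {"dx": 0,"dy": 0,"dz": -0.03,"yaw": 0,"claw": 1},
    {"dx": 0,"dy": 0,"dz": -0.03,"yaw": 0,"claw": 1},
    {"dx": 0,"dy": 0,"dz": -0.01,"yaw": 0,"claw": 1},
    {"dx": 0,"dy": 0,"dz": 0,"yaw": 0,"claw": 1}
  ]
}}

```text
time: 5.75
tool_pos: [0.4825, 0.3462, 0.3097]
tool_rot: [[-1.0, -0.0, 0.0], [-0.0, 1.0, 0.0], [-0.0, 0.0, -1.0]]
contact_force: [-0.9, -0.3, -4.1]
grip_width: 0.0218
grasp_force: 29.9
```

Run:
```python
from h import *
plan([.6185,-.175,.26],180)
s,W=snap('top','top3.png');np.savez('top3.npz',W=W,px=s['pixels'])
s,W=snap('side','side3.png');np.savez('side3.npz',W=W,px=s['pixels'])
```

```text
t 5.75 pos [0.4825 0.3462 0.3097] th -179.99 tilt z [ 2.e-04  0.e+00 -1.e+00] F [-0.9 -0.3 -4.1] M [ 0.08 -0.18  0.06] w 0.0218 j7 39.0 dth -0.0
10 rows, yaw each 0.0
  dx -0.0136 dy -0.0521 dz 0.0050
```

View pics/side3.png

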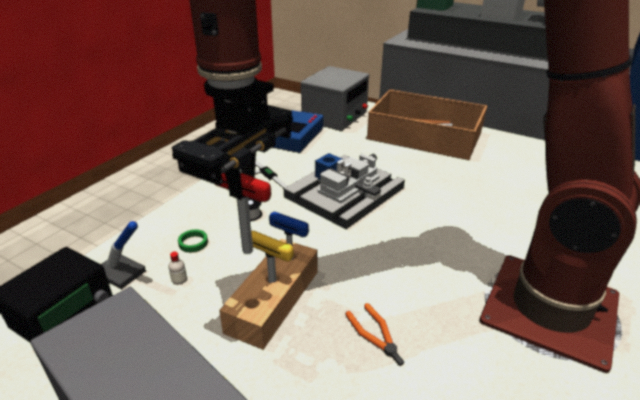

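The key is held upright and the hole is free at (233,302). I'll carry it over to the bore.

Request:
{"fn": "step_arm", "kwargs": {
  "increments": [
    {"dx": -0.0136,"dy": -0.0521,"dz": 0,"yaw": 0,"claw": 1},
    {"dx": -0.0136,"dy": -0.0521,"dz": 0,"yaw": 0,"claw": 1},
    {"dx": -0.0136,"dy": -0.0521,"dz": 0,"yaw": 0,"claw": 1},
    {"dx": -0.0136,"dy": -0.0521,"dz": 0,"yaw": 0,"claw": 1},
    {"dx": -0.0136,"dy": -0.0521,"dz": 0,"yaw": 0,"claw": 1},
    {"dx": -0.0136,"dy": -0.0521,"dz": 0.01,"yaw": 0,"claw": 1},
    {"dx": -0.0136,"dy": -0.0521,"dz": 0.01,"yaw": 0,"claw": 1},
    {"dx": -0.0136,"dy": -0.0521,"dz": 0.01,"yaw": 0,"claw": 1},
    {"dx": -0.0136,"dy": -0.0521,"dz": 0.01,"yaw": 0,"claw": 1},
    {"dx": -0.0136,"dy": -0.0521,"dz": 0.01,"yaw": 0,"claw": 1}
  ]
}}

```text
time: 7.1
tool_pos: [0.6183, -0.1764, 0.2577]
tool_rot: [[-1.0, -0.0, -0.002], [-0.0, 1.0, 0.0], [0.002, 0.0, -1.0]]
contact_force: [0.8, 0.3, -2.9]
grip_width: 0.0216
grasp_force: 30.0
```

Run:
```python
from h import *
plan([.6185,-.175,.21],180)
s,W=snap('side'); z=s['pixels']
im=cv2.cvtColor(z,cv2.COLOR_RGB2BGR)[100:230,270:420]
cv2.imwrite('pics/side4.png',cv2.resize(im,None,fx=4.5,fy=4.5,interpolation=cv2.INTER_CUBIC))
np.savez('side4.npz',W=W,px=z)
```

```text
t 7.1 pos [ 0.6183 -0.1764  0.2577] th -179.98 tilt z [-2.1e-03  5.0e-04 -1.0e+00] F [ 0.8  0.3 -2.9] M [ 0.11 -0.21 -0.04] w 0.0216 j7 93.0 dth -0.0
1 rows, yaw each 0.0003
  dx -0.0002 dy 0.0014 dz 0.0477
```

View pics/side4.png

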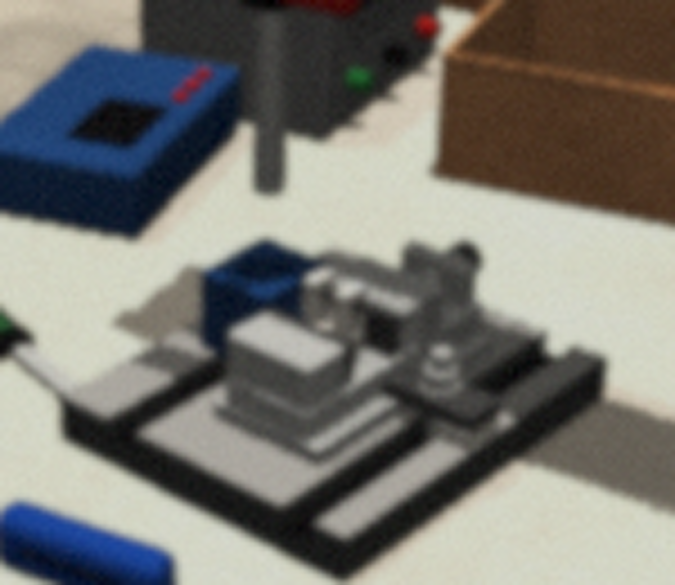

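The key tip is at crop (269,190), above the clamp, whose dark bore mouth is near crop (264,265). I'll check both projections against the measured pixels.

Run:
```python
from h import *
np.set_printoptions(precision=4,suppress=True,linewidth=220)
s,W=snap('side')
K=np.array([[s['fx'],0,s['cx']],[0,s['fy'],s['cy']],[0,0,1]])
P=np.array([[.6183,-.1764,.138],[.6185,-.175,.084],[.6285,-.175,.084],[.6185,-.165,.084]])
print(cv2.projectPoints(P,np.array(s['rvec'],float),np.array(s['tvec'],float),K,None)[0].squeeze())
z=np.load('side1.npz');p=z['px'].astype(int);W1=z['W']
print(p[150:168,312:346].sum(-1)); print((W1[150:168,312:346,2]*1000).round())
# shank columns
q=s['pixels'].astype(int).sum(-1)
print(q[132:146:2,318:342])
```

```text
[[329.6184 142.0945]
 [328.9805 159.9769]
 [325.8314 159.065 ]
 [327.1575 161.4929]]
[[617 611 611 616 615 617 612 615 620 619 610 621 611 608 608 612 608 617 608 615 610 611 618 615 611 616 608 609 610 610 608 617 610 609]
 [615 617 615 613 617 616 618 626 614 614 617 610 614 613 609 604 591 604 600 608 609 616 613 612 606 611 612 616 615 612 616 615 613 610]
 [620 608 615 612 616 617 619 616 614 617 621 612 608 598 578 565 529 534 540 570 601 605 617 610 611 604 612 613 614 618 606 607 611 612]
 [610 612 618 617 622 615 616 619 616 617 604 600 581 553 501 436 390 389 419 482 539 573 593 604 606 614 609 615 612 613 608 602 589 596]
 [616 617 615 617 616 621 619 621 609 600 585 550 508 440 371 298 264 261 283 338 411 482 530 555 572 594 604 614 607 606 589 569 564 574]
 [610 617 616 618 619 619 611 616 596 558 520 451 356 300 245 218 216 210 217 240 284 340 392 434 488 537 572 591 582 570 547 526 519 517]
 [618 616 619 620 616 621 607 586 538 462 405 321 252 200 191 174 174 179 188 189 213 233 270 303 342 412 482 514 518 515 499 502 494 495]
 [614 618 617 609 603 587 558 503 423 332 
[... 4596 characters left out ...]
109.]]
[[150 270 392 489 554 572 585 598 598 547 421 258 194 193 193 194 231 387 543 599 597 571 561 554]
 [391 500 551 569 583 594 614 623 604 560 419 271 191 195 201 190 242 412 559 610 624 616 617 621]
 [555 570 579 593 611 619 616 625 610 551 417 269 194 197 200 189 261 414 553 610 619 619 629 625]
 [569 581 595 615 613 621 623 617 599 554 427 264 202 193 200 200 264 410 564 610 621 625 620 622]
 [594 612 608 616 612 616 613 618 612 563 428 286 204 196 209 210 280 431 561 611 622 620 627 619]
 [617 615 616 619 610 614 616 610 621 597 546 486 421 400 404 430 491 549 594 621 622 621 623 623]
 [617 620 612 613 618 612 614 619 614 618 620 617 619 611 609 611 613 618 618 619 622 617 613 618]]
```

Run:
```python
from h import *
np.set_printoptions(precision=4,suppress=True,linewidth=220)
for f,c in (('side4',(.6183,-.1764)),('side3',(.4825,.3462))):
    z=np.load(f+'.npz');W=z['W'];p=z['px'].astype(int);r,g,b=[p[...,i] for i in range(3)]
    near=np.hypot(W[...,0]-c[0],W[...,1]-c[1])
    z0=.1388 if f=='side4' else .19
    for lo,hi in((0,.03),(.03,.06),(.06,.09),(.09,.115)):
        m=(near<.04)&(W[...,2]>z0+lo)&(W[...,2]<z0+hi)
        v,u=np.nonzero(m); q=W[m]
        print(f,lo,len(q),q.mean(0)if len(q) else '', 'cols',u.min() if len(u) else 0,u.max() if len(u) else 0)
    m=(near<.08)&(r>2*g)&(r>2*b)&(r>50)&(W[...,2]>z0+.11); q=W[m]
    print('grip',len(q),q.min(0),q.max(0))
    m=(near<.04)&(W[...,2]>z0-.03)&(W[...,2]<z0+.05);print('tip z',W[m][:,2].min())
```

```text
side4 0 78 [ 0.6166 -0.1721  0.1546] cols 326 333
side4 0.03 84 [ 0.6168 -0.1718  0.184 ] cols 326 333
side4 0.06 77 [ 0.6158 -0.1714  0.2145] cols 327 333
side4 0.09 61 [ 0.6164 -0.1714  0.2415] cols 327 334
grip 343 [ 0.564  -0.1915  0.2619] [ 0.674  -0.1331  0.4802]
tip z 0.13633662450852926
side3 0 158 [0.4797 0.3504 0.2052] cols 241 252
side3 0.03 167 [0.4799 0.35   0.2356] cols 239 251
side3 0.06 176 [0.4798 0.3499 0.2654] cols 237 250
side3 0.09 137 [0.4797 0.3499 0.2913] cols 236 248
grip 987 [0.4276 0.2956 0.3114] [0.5162 0.3891 0.5971]
tip z 0.18811283753201336
```

Run:
```python
from h import *
np.set_printoptions(precision=4,suppress=True,linewidth=220)
a=np.load('side4.npz')['px'].astype(int).sum(-1)
print('side4',a[136:140:2,318:342])
for i in range(2):
    s,W=snap('side');print(s['pixels'].astype(int).sum(-1)[136:140:2,318:342]); st=arm.sense();print(st['time'],st['tool_pos'],np.array(st['tool_rot'])[:,2],st['joint_vel'])
    m=(np.hypot(W[...,0]-.618,W[...,1]+.176)<.04)&(W[...,2]>.14)&(W[...,2]<.24);print(W[m].mean(0),np.nonzero(m)[1].mean())
```

```text
side4 [[559 569 580 587 603 610 602 536 378 241 202 201 193 199 249 412 557 611 624 622 621 617 623 621]
 [574 574 591 613 606 619 606 538 382 218 202 194 185 192 252 422 558 613 625 620 621 619 621 623]]
[[553 569 582 588 604 611 619 620 611 535 381 233 202 201 199 210 294 441 578 614 617 614 622 621]
 [575 589 594 610 620 626 619 619 593 530 384 225 188 196 191 200 296 456 578 616 625 623 618 622]]
7.25 [ 0.6174 -0.1792  0.2562] [-0.0047  0.0007 -1.    ] [-2.1262 -2.0757 -3.6842  1.0341 -2.2488  0.2082 -0.8281]
[ 0.6156 -0.1795  0.1916] 331.44
[[559 577 574 585 609 611 614 598 541 373 237 197 198 198 220 292 450 578 609 621 618 618 619 617]
 [573 586 598 611 615 619 617 602 539 373 229 197 194 187 212 297 448 577 618 624 624 621 619 620]]
7.3 [ 0.6178 -0.176   0.2572] [-0.0034  0.0017 -1.    ] [-1.4736 -1.6408 -2.4604  0.2538 -0.9106  0.075  -0.0813]
[ 0.6158 -0.175   0.1911] 330.5144927536232
```

Request:
{"fn": "step_arm", "kwargs": {
  "increments": [
    {"dx": -0.0005,"dy": 0.001,"dz": 0.015,"yaw": 0,"claw": 1},
    {"dx": 0,"dy": 0,"dz": 0.015,"yaw": 0,"claw": 1},
    {"dx": 0,"dy": 0,"dz": 0.01,"yaw": 0,"claw": 1},
    {"dx": 0,"dy": 0,"dz": 0.005,"yaw": 0,"claw": 1},
    {"dx": 0,"dy": 0,"dz": 0,"yaw": 0,"claw": 1},
    {"dx": 0,"dy": 0,"dz": 0,"yaw": 0,"claw": 1},
    {"dx": 0,"dy": 0,"dz": 0,"yaw": 0,"claw": 1},
    {"dx": 0,"dy": 0,"dz": 0,"yaw": 0,"claw": 1}
  ]
}}

```text
time: 8.3
tool_pos: [0.6193, -0.1737, 0.2148]
tool_rot: [[-1.0, -0.0, 0.0], [-0.0, 1.0, -0.0], [-0.0, -0.0, -1.0]]
contact_force: [-0.1, -1.1, -4.2]
grip_width: 0.022
grasp_force: 30.0
```

Run:
```python
from h import *
plan([.619,-.175,.187],180)
s,W=snap('side')
print(s['pixels'].astype(int).sum(-1)[138:166:3,314:346])
st=arm.sense(); print(st['joint_vel'])
s,W=snap('top','top5.png')
plan([.619,-.175,.187],180)
```

```text
t 8.3 pos [ 0.6193 -0.1737  0.2148] th -179.99 tilt z [ 4.e-04 -0.e+00 -1.e+00] F [-0.1 -1.1 -4.2] M [ 0.11 -0.15 -0.01] w 0.022 j7 92.0 dth -0.0
1 rows, yaw each 0.0001
  dx 0.0003 dy -0.0013 dz 0.0278
[[394 508 559 579 578 582 603 615 618 605 553 417 267 203 207 207 199 254
  409 563 613 621 623 627 625 633 618 623 621 623 628 626]
 [576 587 583 596 617 625 624 617 617 608 543 393 239 191 197 191 190 254
  417 560 609 624 622 623 628 627 622 623 631 617 629 622]
 [601 612 619 620 626 626 628 627 619 612 542 370 240 192 195 203 199 260
  425 570 613 625 619 621 623 627 623 627 617 628 622 623]
 [630 618 624 620 624 625 613 624 618 602 527 378 237 200 198 194 202 296
  449 578 616 628 625 627 628 623 624 627 618 623 625 623]
 [621 626 616 626 620 621 624 630 623 612 540 383 233 187 203 190 202 290
  457 576 615 617 621 625 622 620 620 622 619 619 620 624]
 [625 625 627 621 627 629 630 622 624 595 528 365 230 192 203 192 199 271
  412 540 591 617 617 622 617 628 617 623 615 612 611 613]
 [629 625 624 627 614 587 529 442 347 267 183 157 176 182 177 182 163 141
  134 161 185 241 303 368 449 474 466 462 456 462 483 490]
 [568 500 409 330 244 177 140 118 111  76  72  71  78  80  81  78  55  84
   78  68  77  93 100 117 151 222 305 366 381 339 318 285]
 [258 158  86  91 113 113 120  82 106 112  98 105 100  87  84 104 106 138
  168 155 125 111 151 281 440 511 503 444 366 343 348 364]
 [259 155  88  69  74  62  73  74  80  77  91  93 123 154 155 165 161 147
  114  95  79  73 126 193 224 247 229 189 176 215 337 449]]
[-0.03358483  0.12656171  0.01477521  0.15497943 -0.00187264  0.01302615
 -0.12808829]
t 8.4 pos [ 0.6192 -0.1738  0.2147] th -180.0 tilt z [ 2.e-04 -1.e-04 -1.e+00] F [ 0.2 -0.1 -4.1] M [ 0.1  -0.09 -0.02] w 0.0222 j7 92.0 dth -0.0
1 rows, yaw each 0.0001
  dx 0.0002 dy -0.0012 dz 0.0277
```

Request:
{"fn": "step_arm", "kwargs": {
  "increments": [
    {"dx": 0,"dy": -0.0007,"dz": 0.008,"yaw": 0,"claw": 1},
    {"dx": 0,"dy": 0,"dz": 0.008,"yaw": 0,"claw": 1},
    {"dx": 0,"dy": 0,"dz": 0.006,"yaw": 0,"claw": 1},
    {"dx": 0,"dy": 0,"dz": 0.004,"yaw": 0,"claw": 1},
    {"dx": 0,"dy": 0,"dz": 0,"yaw": 0,"claw": 1},
    {"dx": 0,"dy": 0,"dz": 0,"yaw": 0,"claw": 1}
  ]
}}

```text
time: 9.15
tool_pos: [0.6194, -0.1744, 0.1888]
tool_rot: [[-1.0, -0.0, 0.0], [-0.0, 1.0, -0.0], [-0.0, -0.0, -1.0]]
contact_force: [0.0, 0.9, -4.2]
grip_width: 0.0218
grasp_force: 30.0
```

Request:
{"fn": "step_arm", "kwargs": {
  "increments": [
    {"dx": 0,"dy": 0,"dz": 0.002,"yaw": 0,"claw": 1},
    {"dx": 0,"dy": 0,"dz": 0.001,"yaw": 0,"claw": 1},
    {"dx": 0,"dy": 0,"dz": 0,"yaw": 0,"claw": 1},
    {"dx": 0,"dy": 0,"dz": 0,"yaw": 0,"claw": 1}
  ]
}}

```text
time: 9.65
tool_pos: [0.6192, -0.1744, 0.1856]
tool_rot: [[-1.0, -0.0, 0.0], [-0.0, 1.0, 0.0], [-0.0, 0.0, -1.0]]
contact_force: [-0.3, 0.1, -4.5]
grip_width: 0.0216
grasp_force: 30.0
```

Request:
{"fn": "step_arm", "kwargs": {
  "increments": [
    {"dx": 0,"dy": 0,"dz": 0.001,"yaw": 0,"claw": 1},
    {"dx": 0,"dy": 0,"dz": 0.001,"yaw": 0,"claw": 1},
    {"dx": 0,"dy": 0,"dz": 0,"yaw": 0,"claw": 1},
    {"dx": 0,"dy": 0,"dz": 0,"yaw": 0,"claw": 1}
  ]
}}

```text
time: 10.15
tool_pos: [0.6192, -0.1744, 0.1836]
tool_rot: [[-1.0, -0.0, -0.0], [-0.0, 1.0, 0.0], [0.0, 0.0, -1.0]]
contact_force: [-0.2, 0.1, -3.1]
grip_width: 0.0219
grasp_force: 30.0
```

Request:
{"fn": "step_arm", "kwargs": {
  "increments": [
    {"dx": 0,"dy": 0,"dz": 0.001,"yaw": 0,"claw": 1},
    {"dx": 0,"dy": 0,"dz": 0.001,"yaw": 0,"claw": 1},
    {"dx": 0,"dy": 0,"dz": 0,"yaw": 0,"claw": 1},
    {"dx": 0,"dy": 0,"dz": 0,"yaw": 0,"claw": 1}
  ]
}}

```text
time: 10.65
tool_pos: [0.6192, -0.1746, 0.1816]
tool_rot: [[-1.0, -0.0, 0.0], [-0.0, 1.0, -0.0], [-0.0, -0.0, -1.0]]
contact_force: [0.7, -0.7, -3.5]
grip_width: 0.0217
grasp_force: 30.0
```

Depth is about 22 mm with no contact yet.

Request:
{"fn": "step_arm", "kwargs": {
  "increments": [
    {"dx": 0,"dy": 0,"dz": 0.001,"yaw": 0,"claw": 1},
    {"dx": 0,"dy": 0,"dz": 0,"yaw": 0,"claw": 1},
    {"dx": 0,"dy": 0,"dz": 0,"yaw": 0,"claw": 1}
  ]
}}

```text
time: 11.02
tool_pos: [0.6195, -0.1746, 0.1812]
tool_rot: [[-1.0, 0.0, 0.001], [0.0, 1.0, -0.0], [-0.001, -0.0, -1.0]]
contact_force: [-0.7, -1.5, 3.3]
grip_width: 0.0218
grasp_force: 30.0
```

Request:
{"fn": "step_arm", "kwargs": {
  "increments": [
    {"dx": 0,"dy": 0,"dz": 0.001,"yaw": 0,"claw": 1},
    {"dx": 0,"dy": 0,"dz": 0,"yaw": 0,"claw": 1},
    {"dx": 0,"dy": 0,"dz": 0,"yaw": 0,"claw": 1}
  ]
}}

```text
time: 11.4
tool_pos: [0.6198, -0.1746, 0.1808]
tool_rot: [[-1.0, -0.0, 0.002], [-0.0, 1.0, -0.001], [-0.002, -0.001, -1.0]]
contact_force: [-1.5, -1.6, 9.0]
grip_width: 0.0218
grasp_force: 30.0
```

```bash
python3 -c "
from h import *
plan([.619,-.175,.17],180)"
```

```text
t 11.4 pos [ 0.6198 -0.1746  0.1808] th -180.0 tilt z [ 1.7e-03 -7.0e-04 -1.0e+00] F [-1.5 -1.6  9. ] M [-0.12  0.46 -0.03] w 0.0218 j7 91.0 dth -0.0
1 rows, yaw each 0.0001
  dx 0.0008 dy -0.0004 dz 0.0108
```

Contact at about 22.5 mm deep means the key is resting on the shelf. I'll ease off slightly and turn clockwise to search.

Request:
{"fn": "step_arm", "kwargs": {
  "increments": [
    {"dx": 0,"dy": 0,"dz": -0.0005,"yaw": 0.04,"claw": 1},
    {"dx": 0,"dy": 0,"dz": 0,"yaw": 0.04,"claw": 1},
    {"dx": 0,"dy": 0,"dz": 0,"yaw": 0.04,"claw": 1},
    {"dx": 0,"dy": 0,"dz": 0,"yaw": 0.0,"claw": 1}
  ]
}}

```text
time: 11.9
tool_pos: [0.6195, -0.1745, 0.181]
tool_rot: [[-0.993, 0.12, 0.001], [0.12, 0.993, -0.001], [-0.001, -0.0, -1.0]]
contact_force: [-1.7, -0.8, 6.9]
grip_width: 0.0217
grasp_force: 30.0
```

```bash
python3 -c "
from h import *
plan([.619,-.175,.17],180)"
```

```text
t 11.9 pos [ 0.6195 -0.1745  0.181 ] th 173.1 tilt z [ 1.1e-03 -6.0e-04 -1.0e+00] F [-1.7 -0.8  6.9] M [-0.22  0.38  0.03] w 0.0217 j7 85.0 dth 6.9
1 rows, yaw each -0.1205
  dx 0.0005 dy -0.0005 dz 0.0110
```

Request:
{"fn": "step_arm", "kwargs": {
  "increments": [
    {"dx": 0,"dy": 0,"dz": 0,"yaw": 0.04,"claw": 1},
    {"dx": 0,"dy": 0,"dz": 0,"yaw": 0.04,"claw": 1},
    {"dx": 0,"dy": 0,"dz": 0,"yaw": 0.04,"claw": 1},
    {"dx": 0,"dy": 0,"dz": 0,"yaw": 0.0,"claw": 1}
  ]
}}

```text
time: 12.4
tool_pos: [0.6194, -0.1746, 0.1808]
tool_rot: [[-0.971, 0.238, 0.001], [0.238, 0.971, -0.001], [-0.001, -0.0, -1.0]]
contact_force: [-1.5, -2.0, 5.7]
grip_width: 0.0219
grasp_force: 30.0
```

```bash
cat > q.py <<'E'
from h import *
st=arm.sense(); R=np.array(st['tool_rot'])
print(round(st['time'],2),np.round(st['tool_pos'],4),'th',np.degrees(np.arctan2(R[1,0],R[0,0])).round(1),'F',np.round(st['contact_force'],1),'M',np.round(st['ft_torque'],2),'w',round(st['grip_width'],4))
E
python3 q.py
```

```text
12.4 [ 0.6194 -0.1746  0.1808] th 166.2 F [-1.5 -2.   5.7] M [-0.2   0.39  0.03] w 0.0219
```

Request:
{"fn": "step_arm", "kwargs": {
  "increments": [
    {"dx": 0,"dy": 0,"dz": 0,"yaw": 0.04,"claw": 1},
    {"dx": 0,"dy": 0,"dz": 0,"yaw": 0.04,"claw": 1},
    {"dx": 0,"dy": 0,"dz": 0,"yaw": 0.04,"claw": 1},
    {"dx": 0,"dy": 0,"dz": 0,"yaw": 0.04,"claw": 1},
    {"dx": 0,"dy": 0,"dz": 0,"yaw": 0.0,"claw": 1}
  ]
}}

```text
time: 13.02
tool_pos: [0.6192, -0.1745, 0.1795]
tool_rot: [[-0.921, 0.389, -0.0], [0.389, 0.921, 0.0], [0.0, 0.0, -1.0]]
contact_force: [0.5, -1.0, -3.7]
grip_width: 0.0218
grasp_force: 30.0
```

```bash
python3 q.py
```

```text
13.03 [ 0.6192 -0.1745  0.1795] th 157.1 F [ 0.5 -1.  -3.7] M [-0.4  -0.59  0.02] w 0.0218
```

It dropped, and the force is back to baseline. I'll follow it down gently.

Request:
{"fn": "step_arm", "kwargs": {
  "increments": [
    {"dx": 0,"dy": 0,"dz": 0.001,"yaw": 0,"claw": 1},
    {"dx": 0,"dy": 0,"dz": 0.001,"yaw": 0,"claw": 1},
    {"dx": 0,"dy": 0,"dz": 0,"yaw": 0,"claw": 1},
    {"dx": 0,"dy": 0,"dz": 0,"yaw": 0,"claw": 1}
  ]
}}

```text
time: 13.52
tool_pos: [0.6192, -0.1744, 0.1779]
tool_rot: [[-0.921, 0.389, -0.0], [0.389, 0.921, 0.0], [0.0, 0.0, -1.0]]
contact_force: [2.4, -0.7, -4.9]
grip_width: 0.022
grasp_force: 30.0
```

```bash
python3 q.py
```

```text
13.53 [ 0.6192 -0.1744  0.1779] th 157.1 F [ 2.4 -0.7 -4.9] M [-0.34 -0.78  0.01] w 0.022
```

Request:
{"fn": "step_arm", "kwargs": {
  "increments": [
    {"dx": -0.0004,"dy": 0.0002,"dz": 0.001,"yaw": 0,"claw": 1},
    {"dx": 0,"dy": 0,"dz": 0.001,"yaw": 0,"claw": 1},
    {"dx": 0,"dy": 0,"dz": 0.001,"yaw": 0,"claw": 1},
    {"dx": 0,"dy": 0,"dz": 0,"yaw": 0,"claw": 1},
    {"dx": 0,"dy": 0,"dz": 0,"yaw": 0,"claw": 1}
  ]
}}

```text
time: 14.15
tool_pos: [0.6195, -0.1744, 0.1749]
tool_rot: [[-0.921, 0.389, -0.0], [0.389, 0.921, 0.0], [0.0, -0.0, -1.0]]
contact_force: [0.8, -1.7, -3.3]
grip_width: 0.022
grasp_force: 30.0
```

```bash
python3 q.py
```

```text
14.15 [ 0.6195 -0.1744  0.1749] th 157.1 F [ 0.8 -1.7 -3.3] M [-0.49 -0.46 -0.05] w 0.022
```

Request:
{"fn": "step_arm", "kwargs": {
  "increments": [
    {"dx": -0.0002,"dy": -0.0002,"dz": 0.001,"yaw": 0,"claw": 1},
    {"dx": 0,"dy": 0,"dz": 0.001,"yaw": 0,"claw": 1},
    {"dx": 0,"dy": 0,"dz": 0,"yaw": 0,"claw": 1},
    {"dx": 0,"dy": 0,"dz": 0,"yaw": 0,"claw": 1}
  ]
}}

```text
time: 14.65
tool_pos: [0.6197, -0.1746, 0.1729]
tool_rot: [[-0.921, 0.389, -0.0], [0.389, 0.921, 0.0], [0.0, 0.0, -1.0]]
contact_force: [0.2, -1.8, -3.9]
grip_width: 0.0219
grasp_force: 30.0
```

Request:
{"fn": "step_arm", "kwargs": {
  "increments": [
    {"dx": 0,"dy": 0,"dz": 0.001,"yaw": 0,"claw": 1},
    {"dx": 0,"dy": 0,"dz": 0,"yaw": 0,"claw": 1},
    {"dx": 0,"dy": 0,"dz": 0,"yaw": 0,"claw": 1}
  ]
}}

```text
time: 15.02
tool_pos: [0.6199, -0.1747, 0.1725]
tool_rot: [[-0.921, 0.389, 0.0], [0.389, 0.921, -0.0], [-0.001, 0.0, -1.0]]
contact_force: [-0.8, -0.6, 2.3]
grip_width: 0.0217
grasp_force: 30.0
```

```bash
python3 q.py
```

```text
15.03 [ 0.6199 -0.1747  0.1725] th 157.1 F [-0.8 -0.6  2.3] M [-0.25  0.11  0.04] w 0.0217
```

The key is bottomed at 32 mm. I'll unload it slightly and start tightening.

Request:
{"fn": "step_arm", "kwargs": {
  "increments": [
    {"dx": 0,"dy": 0,"dz": -0.0005,"yaw": 0.05,"claw": 1},
    {"dx": 0,"dy": 0,"dz": 0,"yaw": 0.05,"claw": 1},
    {"dx": 0,"dy": 0,"dz": 0,"yaw": 0.05,"claw": 1},
    {"dx": 0,"dy": 0,"dz": 0,"yaw": 0.05,"claw": 1}
  ]
}}

```text
time: 15.52
tool_pos: [0.6199, -0.1744, 0.1726]
tool_rot: [[-0.825, 0.566, 0.0], [0.566, 0.825, 0.0], [0.0, 0.0, -1.0]]
contact_force: [0.3, 0.3, -0.8]
grip_width: 0.0215
grasp_force: 30.0
```

```bash
python3 q.py
```

```text
15.53 [ 0.6199 -0.1744  0.1726] th 145.6 F [ 0.3  0.3 -0.8] M [-0.15 -0.27 -0.01] w 0.0215
```

Request:
{"fn": "step_arm", "kwargs": {
  "increments": [
    {"dx": 0,"dy": 0,"dz": 0,"yaw": 0.05,"claw": 1},
    {"dx": 0,"dy": 0,"dz": 0,"yaw": 0.05,"claw": 1},
    {"dx": 0,"dy": 0,"dz": 0,"yaw": 0.05,"claw": 1}
  ]
}}

```text
time: 15.9
tool_pos: [0.62, -0.1741, 0.1726]
tool_rot: [[-0.731, 0.682, 0.001], [0.682, 0.731, 0.001], [-0.0, 0.001, -1.0]]
contact_force: [0.0, 0.3, -0.5]
grip_width: 0.0217
grasp_force: 30.0
```

```bash
python3 q.py
```

```text
15.9 [ 0.62   -0.1741  0.1726] th 137.0 F [ 0.   0.3 -0.5] M [-0.04 -0.39  0.12] w 0.0217
```

Request:
{"fn": "step_arm", "kwargs": {
  "increments": [
    {"dx": 0,"dy": 0,"dz": 0,"yaw": 0.05,"claw": 1},
    {"dx": 0,"dy": 0,"dz": 0,"yaw": 0.05,"claw": 1},
    {"dx": 0,"dy": 0,"dz": 0,"yaw": 0.05,"claw": 1}
  ]
}}

```text
time: 16.27
tool_pos: [0.6202, -0.1739, 0.1726]
tool_rot: [[-0.621, 0.784, 0.001], [0.784, 0.621, 0.001], [0.0, 0.001, -1.0]]
contact_force: [1.5, 0.6, -1.0]
grip_width: 0.0217
grasp_force: 30.0
```

```bash
python3 q.py
```

```text
16.27 [ 0.6202 -0.1739  0.1726] th 128.4 F [ 1.5  0.6 -1. ] M [ 0.06 -0.58  0.17] w 0.0217
```

Request:
{"fn": "step_arm", "kwargs": {
  "increments": [
    {"dx": 0,"dy": 0,"dz": 0,"yaw": 0.05,"claw": 1},
    {"dx": 0,"dy": 0,"dz": 0,"yaw": 0.05,"claw": 1},
    {"dx": 0,"dy": 0,"dz": 0,"yaw": 0.03,"claw": 1}
  ]
}}

```text
time: 16.65
tool_pos: [0.6203, -0.1739, 0.1726]
tool_rot: [[-0.515, 0.857, 0.001], [0.857, 0.515, 0.001], [0.0, 0.001, -1.0]]
contact_force: [2.9, 0.5, -1.8]
grip_width: 0.0218
grasp_force: 30.0
```

```bash
python3 q.py
```

```text
16.65 [ 0.6203 -0.1739  0.1726] th 121.0 F [ 2.9  0.5 -1.8] M [ 0.27 -0.97  0.11] w 0.0218
```

Request:
{"fn": "step_arm", "kwargs": {
  "increments": [
    {"dx": -0.0002,"dy": 0.0003,"dz": 0,"yaw": 0.04,"claw": 1},
    {"dx": 0,"dy": 0,"dz": 0,"yaw": 0.03,"claw": 1}
  ]
}}

```text
time: 16.9
tool_pos: [0.6205, -0.174, 0.1725]
tool_rot: [[-0.453, 0.891, 0.001], [0.891, 0.453, 0.001], [0.0, 0.001, -1.0]]
contact_force: [2.4, 2.0, -2.1]
grip_width: 0.0219
grasp_force: 30.0
```

```bash
python3 q.py
```

```text
16.9 [ 0.6205 -0.174   0.1725] th 117.0 F [ 2.4  2.  -2.1] M [ 0.47 -0.97  0.14] w 0.0219
```

Request:
{"fn": "step_arm", "kwargs": {
  "increments": [
    {"dx": 0,"dy": 0,"dz": 0,"yaw": 0.04,"claw": 1},
    {"dx": 0,"dy": 0,"dz": 0,"yaw": 0,"claw": 1}
  ]
}}

```text
time: 17.15
tool_pos: [0.6205, -0.1741, 0.1726]
tool_rot: [[-0.418, 0.908, 0.001], [0.908, 0.418, 0.001], [0.0, 0.001, -1.0]]
contact_force: [2.6, 2.2, -2.9]
grip_width: 0.0216
grasp_force: 30.1
```

```bash
python3 q.py
```

```text
17.15 [ 0.6205 -0.1741  0.1726] th 114.7 F [ 2.6  2.2 -2.9] M [ 0.6  -1.2   0.05] w 0.0216
```

Request:
{"fn": "step_arm", "kwargs": {
  "increments": [
    {"dx": 0.0002,"dy": 0.0005,"dz": 0,"yaw": 0.04,"claw": 1},
    {"dx": 0,"dy": 0,"dz": 0,"yaw": 0.04,"claw": 1}
  ]
}}

```text
time: 17.4
tool_pos: [0.6208, -0.1739, 0.1726]
tool_rot: [[-0.344, 0.939, 0.001], [0.939, 0.344, 0.0], [0.0, 0.001, -1.0]]
contact_force: [3.4, 1.0, -1.9]
grip_width: 0.022
grasp_force: 30.1
```

```bash
python3 q.py
```

```text
17.4 [ 0.6208 -0.1739  0.1726] th 110.1 F [ 3.4  1.  -1.9] M [ 0.51 -1.03  0.25] w 0.022
```

Request:
{"fn": "step_arm", "kwargs": {
  "increments": [
    {"dx": 0,"dy": 0,"dz": 0,"yaw": 0.03,"claw": 1},
    {"dx": 0,"dy": 0,"dz": 0,"yaw": 0.03,"claw": 1}
  ]
}}

```text
time: 17.65
tool_pos: [0.6207, -0.174, 0.1726]
tool_rot: [[-0.287, 0.958, 0.001], [0.958, 0.287, 0.0], [0.0, 0.001, -1.0]]
contact_force: [4.0, 2.4, -2.4]
grip_width: 0.022
grasp_force: 30.2
```

```bash
python3 q.py
```

```text
17.65 [ 0.6207 -0.174   0.1726] th 106.6 F [ 4.   2.4 -2.4] M [ 0.57 -1.33  0.44] w 0.022
```

Request:
{"fn": "step_arm", "kwargs": {
  "increments": [
    {"dx": 0,"dy": 0,"dz": 0,"yaw": -0.03,"claw": 1},
    {"dx": 0,"dy": 0,"dz": 0,"yaw": 0,"claw": 1}
  ]
}}

```text
time: 17.9
tool_pos: [0.6207, -0.1741, 0.1726]
tool_rot: [[-0.317, 0.949, 0.0], [0.949, 0.317, 0.0], [0.0, 0.0, -1.0]]
contact_force: [3.7, 2.1, -2.4]
grip_width: 0.0218
grasp_force: 30.1
```

```bash
python3 q.py; python3 -c "
from h import *
for i in range(3): snap('side')
s,W=snap('side','side6.png')"; python3 q.py
```

```text
17.9 [ 0.6207 -0.1741  0.1726] th 108.5 F [ 3.7  2.1 -2.4] M [ 0.8  -1.48 -0.  ] w 0.0218
18.1 [ 0.6206 -0.1741  0.1726] th 108.4 F [ 4.6  1.3 -2.6] M [ 0.89 -1.55  0.  ] w 0.022
```

Request:
{"fn": "step_arm", "kwargs": {
  "increments": [
    {"dx": 0.0002,"dy": 0.0005,"dz": 0,"yaw": 0.01,"claw": 1},
    {"dx": 0,"dy": 0,"dz": 0,"yaw": 0,"claw": 1}
  ]
}}

```text
time: 18.35
tool_pos: [0.6208, -0.174, 0.1726]
tool_rot: [[-0.306, 0.952, -0.0], [0.952, 0.306, -0.0], [-0.0, -0.0, -1.0]]
contact_force: [3.8, 2.3, -2.0]
grip_width: 0.0219
grasp_force: 30.1
```

```bash
python3 q.py
```

```text
18.35 [ 0.6208 -0.174   0.1726] th 107.8 F [ 3.8  2.3 -2. ] M [ 0.73 -1.28  0.13] w 0.0219
```

Request:
{"fn": "step_arm", "kwargs": {
  "increments": [
    {"dx": 0,"dy": 0,"dz": 0,"yaw": 0.01,"claw": 1},
    {"dx": 0,"dy": 0,"dz": 0,"yaw": 0,"claw": 1}
  ]
}}

```text
time: 18.6
tool_pos: [0.6209, -0.174, 0.1726]
tool_rot: [[-0.296, 0.955, -0.0], [0.955, 0.296, -0.0], [-0.0, -0.0, -1.0]]
contact_force: [2.8, 2.3, -0.9]
grip_width: 0.0215
grasp_force: 30.1
```

```bash
python3 q.py
```

```text
18.6 [ 0.6209 -0.174   0.1726] th 107.2 F [ 2.8  2.3 -0.9] M [ 0.68 -1.31  0.3 ] w 0.0215
```

Torque holds at 0.30 N m and rises with each small step, so the screw is firm on its stop. I'll relax to mid-play and lift out.

Request:
{"fn": "step_arm", "kwargs": {
  "increments": [
    {"dx": 0,"dy": 0,"dz": 0,"yaw": -0.03,"claw": 1},
    {"dx": 0,"dy": 0,"dz": 0,"yaw": -0.03,"claw": 1},
    {"dx": 0,"dy": 0,"dz": -0.002,"yaw": 0,"claw": 1},
    {"dx": 0,"dy": 0,"dz": -0.003,"yaw": 0,"claw": 1},
    {"dx": 0,"dy": 0,"dz": -0.004,"yaw": 0,"claw": 1},
    {"dx": 0,"dy": 0,"dz": -0.005,"yaw": 0,"claw": 1},
    {"dx": 0,"dy": 0,"dz": -0.006,"yaw": 0,"claw": 1}
  ]
}}

```text
time: 19.48
tool_pos: [0.6204, -0.1746, 0.1932]
tool_rot: [[-0.353, 0.936, -0.001], [0.936, 0.353, -0.001], [-0.001, -0.001, -1.0]]
contact_force: [0.2, 0.4, -4.2]
grip_width: 0.0218
grasp_force: 30.0
```

```bash
python3 q.py
```

```text
19.48 [ 0.6204 -0.1746  0.1932] th 110.6 F [ 0.2  0.4 -4.2] M [ 0.  -0.1  0. ] w 0.0218
```

Request:
{"fn": "step_arm", "kwargs": {
  "increments": [
    {"dx": 0,"dy": 0,"dz": -0.015,"yaw": 0,"claw": 1},
    {"dx": 0,"dy": 0,"dz": -0.025,"yaw": 0,"claw": 1},
    {"dx": 0,"dy": 0,"dz": -0.03,"yaw": 0,"claw": 1},
    {"dx": 0,"dy": 0,"dz": -0.03,"yaw": 0,"claw": 1},
    {"dx": 0,"dy": 0,"dz": -0.017,"yaw": 0,"claw": 1}
  ]
}}

```text
time: 20.1
tool_pos: [0.6213, -0.174, 0.3123]
tool_rot: [[-0.353, 0.936, 0.003], [0.936, 0.353, -0.001], [-0.002, 0.002, -1.0]]
contact_force: [0.9, -0.3, -4.4]
grip_width: 0.0215
grasp_force: 30.0
```

```bash
python3 -c "
from h import *
plan([.4825,.3465,.31],179.9,10)"
```

```text
t 20.1 pos [ 0.6213 -0.174   0.3123] th 110.67 tilt z [ 2.5e-03 -9.0e-04 -1.0e+00] F [ 0.9 -0.3 -4.4] M [-0.   -0.18  0.03] w 0.0215 j7 27.0 dth 69.2
10 rows, yaw each -0.1208
  dx 0.0536 dy 0.0054 dz 0.0002
  dx 0.0526 dy 0.0118 dz 0.0002
  dx 0.0508 dy 0.0181 dz 0.0002
  dx 0.0482 dy 0.0240 dz 0.0002
  dx 0.0450 dy 0.0297 dz 0.0002
  dx 0.0410 dy 0.0349 dz 0.0002
  dx 0.0365 dy 0.0396 dz 0.0002
  dx 0.0315 dy 0.0437 dz 0.0002
  dx 0.0260 dy 0.0472 dz 0.0002
  dx 0.0201 dy 0.0500 dz 0.0002
```

Request:
{"fn": "step_arm", "kwargs": {
  "increments": [
    {"dx": 0.0536,"dy": 0.0054,"dz": 0,"yaw": -0.1208,"claw": 1},
    {"dx": 0.0526,"dy": 0.0118,"dz": 0,"yaw": -0.1208,"claw": 1},
    {"dx": 0.0508,"dy": 0.018,"dz": 0,"yaw": -0.1208,"claw": 1},
    {"dx": 0.0482,"dy": 0.024,"dz": 0,"yaw": -0.1208,"claw": 1},
    {"dx": 0.045,"dy": 0.0297,"dz": 0,"yaw": -0.1208,"claw": 1},
    {"dx": 0.041,"dy": 0.035,"dz": 0,"yaw": -0.1208,"claw": 1},
    {"dx": 0.0365,"dy": 0.0396,"dz": 0,"yaw": -0.1208,"claw": 1},
    {"dx": 0.0315,"dy": 0.0437,"dz": 0,"yaw": -0.1208,"claw": 1},
    {"dx": 0.026,"dy": 0.0472,"dz": 0,"yaw": -0.1208,"claw": 1},
    {"dx": 0.02,"dy": 0.05,"dz": 0,"yaw": -0.1208,"claw": 1}
  ]
}}

```text
time: 21.35
tool_pos: [0.4818, 0.3479, 0.3099]
tool_rot: [[-1.0, -0.001, 0.001], [-0.001, 1.0, -0.0], [-0.001, -0.0, -1.0]]
contact_force: [1.5, -0.1, -3.7]
grip_width: 0.0215
grasp_force: 30.0
```

Request:
{"fn": "step_arm", "kwargs": {
  "increments": [
    {"dx": 0,"dy": 0,"dz": 0,"yaw": 0,"claw": 1},
    {"dx": 0,"dy": 0,"dz": 0,"yaw": 0,"claw": 1},
    {"dx": 0,"dy": 0,"dz": 0,"yaw": 0,"claw": 1},
    {"dx": 0,"dy": 0,"dz": 0,"yaw": 0,"claw": 1},
    {"dx": 0,"dy": 0,"dz": 0,"yaw": 0,"claw": 1}
  ]
}}

```text
time: 21.98
tool_pos: [0.4826, 0.3461, 0.3097]
tool_rot: [[-1.0, 0.003, 0.0], [0.003, 1.0, -0.0], [-0.0, -0.0, -1.0]]
contact_force: [-0.7, 0.0, -3.9]
grip_width: 0.0216
grasp_force: 30.0
```

Run:
```python
from h import *
plan([.4825,.3465,.21],180)
s,W=snap('side','side7.png')
m=(np.hypot(W[...,0]-.4825,W[...,1]-.3465)<.03)&(W[...,2]>.2)&(W[...,2]<.29)
v,u=np.nonzero(m);q=W[m];print(q.mean(0))
a=np.load('side3.npz')['W'];m=(np.hypot(a[...,0]-.4825,a[...,1]-.3465)<.03)&(a[...,2]>.2)&(a[...,2]<.29);print('before',a[m].mean(0))
```

```text
t 21.98 pos [0.4826 0.3461 0.3097] th 179.82 tilt z [ 2.e-04 -2.e-04 -1.e+00] F [-0.7  0.  -3.9] M [ 0.13 -0.09  0.04] w 0.0216 j7 40.0 dth 0.2
2 rows, yaw each -0.0016
  dx 0.0001 dy 0.0002 dz 0.0498
  dx 0.0001 dy 0.0002 dz 0.0498
[0.48175474 0.35010032 0.24651958]
before [0.47987262 0.35005029 0.24644319]
```

View pics/side7.png

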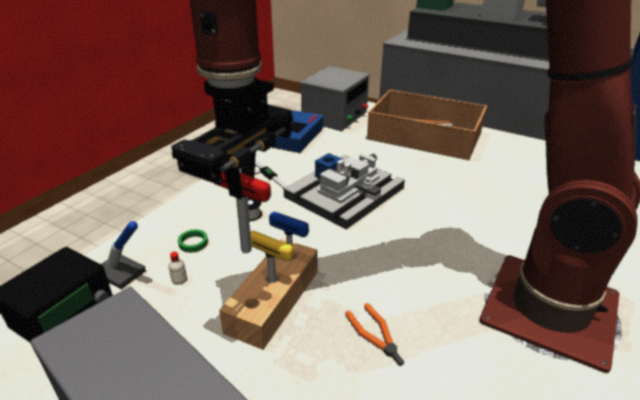

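Scene matches the first look: key upright over its hole at (233,302). The shank sits about 2 mm further in x than before, so I'll correct that and lower it.

Request:
{"fn": "step_arm", "kwargs": {
  "increments": [
    {"dx": 0.0015,"dy": 0,"dz": 0.03,"yaw": 0,"claw": 1},
    {"dx": 0,"dy": 0,"dz": 0.04,"yaw": 0,"claw": 1},
    {"dx": 0,"dy": 0,"dz": 0.03,"yaw": 0,"claw": 1},
    {"dx": 0,"dy": 0,"dz": 0.015,"yaw": 0,"claw": 1},
    {"dx": 0,"dy": 0,"dz": 0,"yaw": 0,"claw": 1},
    {"dx": 0,"dy": 0,"dz": 0,"yaw": 0,"claw": 1},
    {"dx": 0,"dy": 0,"dz": 0,"yaw": 0,"claw": 1}
  ]
}}

```text
time: 22.9
tool_pos: [0.4812, 0.3472, 0.1958]
tool_rot: [[-1.0, 0.002, 0.002], [0.002, 1.0, 0.001], [-0.002, 0.001, -1.0]]
contact_force: [-0.1, 0.2, -4.5]
grip_width: 0.0215
grasp_force: 30.0
```

Request:
{"fn": "step_arm", "kwargs": {
  "increments": [
    {"dx": 0,"dy": 0,"dz": 0.004,"yaw": 0,"claw": 1},
    {"dx": 0,"dy": 0,"dz": 0.004,"yaw": 0,"claw": 1},
    {"dx": 0,"dy": 0,"dz": 0.002,"yaw": 0,"claw": 1},
    {"dx": 0,"dy": 0,"dz": 0,"yaw": 0,"claw": 1},
    {"dx": 0,"dy": 0,"dz": 0,"yaw": 0,"claw": 1}
  ]
}}

```text
time: 23.52
tool_pos: [0.4808, 0.3468, 0.1846]
tool_rot: [[-1.0, 0.002, -0.0], [0.002, 1.0, 0.0], [0.0, 0.0, -1.0]]
contact_force: [0.7, -0.2, -4.5]
grip_width: 0.0219
grasp_force: 30.0
```

```bash
python3 q.py
```

```text
23.52 [0.4808 0.3468 0.1846] th 179.9 F [ 0.7 -0.2 -4.5] M [ 0.13 -0.12  0.05] w 0.0219
```

Request:
{"fn": "step_arm", "kwargs": {
  "increments": [
    {"dx": 0,"dy": 0,"dz": 0.002,"yaw": 0,"claw": 1},
    {"dx": 0,"dy": 0,"dz": 0.002,"yaw": 0,"claw": 1},
    {"dx": 0,"dy": 0,"dz": 0.001,"yaw": 0,"claw": 1},
    {"dx": 0,"dy": 0,"dz": 0,"yaw": 0,"claw": 1}
  ]
}}

```text
time: 24.02
tool_pos: [0.4807, 0.3467, 0.1795]
tool_rot: [[-1.0, 0.002, -0.0], [0.002, 1.0, -0.0], [0.0, -0.0, -1.0]]
contact_force: [0.2, -0.7, -3.9]
grip_width: 0.0218
grasp_force: 30.0
```

```bash
python3 q.py
```

```text
24.02 [0.4807 0.3467 0.1795] th 179.9 F [ 0.2 -0.7 -3.9] M [ 0.07 -0.08 -0.02] w 0.0218
```

Tip is inside the hole with no contact. I'll continue down.

Request:
{"fn": "step_arm", "kwargs": {
  "increments": [
    {"dx": 0,"dy": 0,"dz": 0.006,"yaw": 0,"claw": 1},
    {"dx": 0,"dy": 0,"dz": 0.006,"yaw": 0,"claw": 1},
    {"dx": 0,"dy": 0,"dz": 0.006,"yaw": 0,"claw": 1},
    {"dx": 0,"dy": 0,"dz": 0,"yaw": 0,"claw": 1}
  ]
}}

```text
time: 24.52
tool_pos: [0.4805, 0.3465, 0.1609]
tool_rot: [[-1.0, 0.002, -0.001], [0.002, 1.0, -0.001], [0.001, -0.001, -1.0]]
contact_force: [0.7, -0.2, -3.8]
grip_width: 0.0218
grasp_force: 30.0
```

Request:
{"fn": "step_arm", "kwargs": {
  "increments": [
    {"dx": 0,"dy": 0,"dz": 0.006,"yaw": 0,"claw": 1},
    {"dx": 0,"dy": 0,"dz": 0.006,"yaw": 0,"claw": 1},
    {"dx": 0,"dy": 0,"dz": 0.006,"yaw": 0,"claw": 1},
    {"dx": 0,"dy": 0,"dz": 0.006,"yaw": 0,"claw": 1},
    {"dx": 0,"dy": 0,"dz": 0.004,"yaw": 0,"claw": 1},
    {"dx": 0,"dy": 0,"dz": 0,"yaw": 0,"claw": 1},
    {"dx": 0,"dy": 0,"dz": 0,"yaw": 0,"claw": 1}
  ]
}}

```text
time: 25.4
tool_pos: [0.4808, 0.3469, 0.1338]
tool_rot: [[-1.0, 0.002, 0.0], [0.002, 1.0, 0.0], [-0.0, 0.0, -1.0]]
contact_force: [-0.5, 0.3, -3.8]
grip_width: 0.022
grasp_force: 30.0
```

```bash
python3 q.py
```

```text
25.4 [0.4808 0.3469 0.1338] th 179.9 F [-0.5  0.3 -3.8] M [ 0.1  -0.14 -0.02] w 0.022
```

Request:
{"fn": "step_arm", "kwargs": {
  "increments": [
    {"dx": 0,"dy": 0,"dz": 0.002,"yaw": 0,"claw": 1},
    {"dx": 0,"dy": 0,"dz": 0.0015,"yaw": 0,"claw": 1},
    {"dx": 0,"dy": 0,"dz": 0,"yaw": 0,"claw": 1},
    {"dx": 0,"dy": 0,"dz": 0,"yaw": 0,"claw": 1}
  ]
}}

```text
time: 25.9
tool_pos: [0.481, 0.3469, 0.1307]
tool_rot: [[-1.0, 0.002, 0.001], [0.002, 1.0, 0.0], [-0.001, 0.0, -1.0]]
contact_force: [-0.9, -0.6, 4.5]
grip_width: 0.0215
grasp_force: 30.0
```

Request:
{"fn": "step_arm", "kwargs": {
  "increments": [
    {"dx": 0,"dy": 0,"dz": 0.001,"yaw": 0,"claw": 1},
    {"dx": 0,"dy": 0,"dz": 0,"yaw": 0,"claw": 1},
    {"dx": 0,"dy": 0,"dz": 0,"yaw": 0,"claw": 1}
  ]
}}

```text
time: 26.28
tool_pos: [0.4814, 0.3473, 0.1306]
tool_rot: [[-1.0, 0.002, 0.002], [0.002, 1.0, 0.001], [-0.002, 0.001, -1.0]]
contact_force: [-2.3, -2.1, 12.1]
grip_width: 0.0212
grasp_force: 30.0
```

The key is on the hole floor. I'll unload and release.

Request:
{"fn": "step_arm", "kwargs": {
  "increments": [
    {"dx": 0,"dy": 0,"dz": -0.0015,"yaw": 0,"claw": 1},
    {"dx": 0,"dy": 0,"dz": 0,"yaw": 0,"claw": 1},
    {"dx": 0,"dy": 0,"dz": 0,"yaw": 0,"claw": 0.4},
    {"dx": 0,"dy": 0,"dz": 0,"yaw": 0,"claw": 0.1},
    {"dx": 0,"dy": 0,"dz": 0,"yaw": 0,"claw": -0.15},
    {"dx": 0,"dy": 0,"dz": 0,"yaw": 0,"claw": -0.15},
    {"dx": 0,"dy": 0,"dz": 0,"yaw": 0,"claw": -0.15}
  ]
}}

```text
time: 27.15
tool_pos: [0.4808, 0.3467, 0.1306]
tool_rot: [[-1.0, 0.002, -0.0], [0.002, 1.0, 0.0], [0.0, 0.0, -1.0]]
contact_force: [-0.4, -0.4, -0.3]
grip_width: 0.0489
grasp_force: 0.0
```

Request:
{"fn": "step_arm", "kwargs": {
  "increments": [
    {"dx": 0,"dy": 0,"dz": -0.015,"yaw": 0,"claw": -0.15},
    {"dx": 0,"dy": 0,"dz": -0.03,"yaw": 0,"claw": -0.15},
    {"dx": 0,"dy": 0,"dz": -0.04,"yaw": 0,"claw": -0.15},
    {"dx": 0,"dy": 0,"dz": -0.05,"yaw": 0,"claw": -0.15},
    {"dx": 0,"dy": 0,"dz": -0.04,"yaw": 0,"claw": -0.15},
    {"dx": 0,"dy": 0,"dz": 0,"yaw": 0,"claw": -0.15},
    {"dx": 0,"dy": 0,"dz": 0,"yaw": 0,"claw": -0.15},
    {"dx": 0,"dy": 0,"dz": 0,"yaw": 0,"claw": -0.15}
  ]
}}

```text
time: 28.15
tool_pos: [0.4804, 0.3463, 0.3046]
tool_rot: [[-1.0, 0.002, -0.001], [0.002, 1.0, -0.001], [0.001, -0.001, -1.0]]
contact_force: [-0.4, 0.6, -0.7]
grip_width: 0.0499
grasp_force: 0.0
```

```bash
python3 q.py
python3 - <<'E'
from h import *
s,W=snap('side','side8.png')
p=s['pixels'].astype(int);r,g,b=p[...,0],p[...,1],p[...,2]
q=W[(r>2*g)&(r>2*b)&(r>60)&(W[...,2]>.115)&(W[...,2]<.17)&(np.abs(W[...,1]-.35)<.06)]
print(cv2.minAreaRect(q[:,:2].astype(np.float32)),np.percentile(q[:,2],98))
E
```

```text
28.15 [0.4804 0.3463 0.3046] th 179.9 F [-0.4  0.6 -0.7] M [ 0.1  -0.19  0.01] w 0.0499
((0.4814050793647766, 0.34846940636634827), (0.10426010936498642, 0.02176930569112301), 1.3161132335662842) 0.1640514568733085
```

View pics/side8.png

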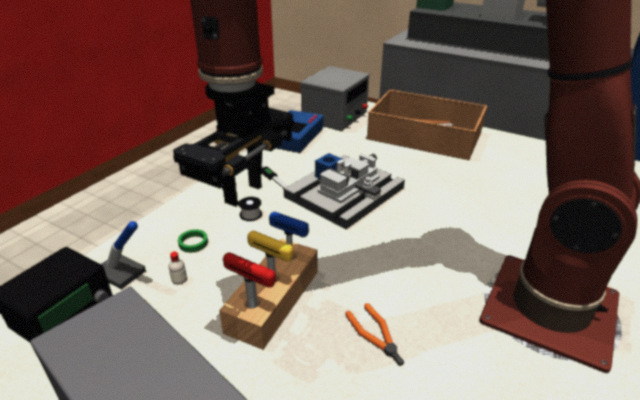

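The red key stands in its original hole at (249,268), the gripper is open and clear above it, and everything else is where it was. Handing in.

```bash
python3 -c "
from workcell import job
print(job.close_job())"
```

```text
the job is handed in; nothing more can be done
None
```

The clamp screw is tightened to its stop and the red key is back in its original hole; the job was handed in at about 28 s. The screw held about 0.30 N m at the end, after one brief reading of 0.44 N m as it first met the stop, which I backed off.

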